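# Rinsed air-filter bowl onto the drying peg

### The job

The compressed-air filter bowl has been rinsed and lies on its side on the black ribbed mat. Turn it mouth down and lower it over the bare peg of the white drying stand, without dropping it, until its rim stands flat on the blue seat, then let go. Leave the bowl that is already drying, the filter element, the detergent bottle and the wrench where they are.

Things in the scene. Friction and masses are not known exactly. Their poses are not given: they have to be found in the camera images.
- bowl: The rinsed filter bowl, a round aluminium cup, 0.11 to 0.22 kg. Outer diameter 53 to 54 mm (sides straight from 22 mm behind the origin to the rim), wall 4 mm, inner depth 78 mm. Origin on its axis, 45 mm from the rim; +z points out of the mouth. It starts lying between two ribs of the mat, axis level 32 mm above the bench, mouth pointing away from the robot (within 0.35 rad of world +x).
- bowl_mouth (a point): Centre of the mouth of the rinsed bowl, in the plane of its rim. A dark collar 14 mm long runs round this end; two small bayonet lugs (on the bowl's +y and -y sides) stand out to 31 mm from the axis, 6 to 12 mm behind the rim.
- bowl_drain (a point): End of the 16 mm wide brass drain cock on the closed end of the rinsed bowl, on its axis, 50 mm behind the bowl's origin. The closed end itself is rounded and lies 38 mm behind the origin.
- mat: Black rubber drain mat fixed to the bench, 220 x 180 x 4 mm, with low round ribs (to 8 mm above the bench, 24 mm apart) along its x axis. Origin at the centre of its underside, z up.
- stand: White drying stand fixed to the bench: a shallow drip tray 150 x 290 mm, rim 14 mm high, with two pegs 150 mm apart on its y axis, one bare and one carrying the bowl that is already drying. Origin at the centre of its underside, z up. It and the mat change sides from time to time, and so do the two pegs.
- peg_free: The bare peg, an upright steel rod 14 mm in diameter with a tapered tip, fixed in a round blue ribbed seat 92 mm in diameter. Origin on the peg's axis at the level of the tops of the seat's ribs, where the rim of a bowl comes to stand, 18 mm above the bench; z up.
- peg_tip (a point): Top of the bare peg, on its axis, 62 mm above its seat.
- peg_taken: The other, identical peg and seat, which carries the bowl that is already drying. Origin as for the bare peg.
- bowl_dry: A second, identical bowl, loose, already standing mouth down over the other peg. Same frame as the rinsed bowl (its +z points down).
- element: Loose filter element standing upright on the bench: white cylinder with black end caps, 34 mm in diameter, 60 mm high. Origin at the centre of its underside.
- detergent: Loose white detergent bottle with a green label and a blue cap, standing, 60 mm in diameter, 160 mm high. Origin at the centre of its underside.
- wrench: Loose steel wrench lying flat on the bench beyond the work, about 0.2 m long. Origin at the centre of its underside.
Not all that is in view belongs to the job. What is shaped like the peg_taken but red is not meant.

How it is judged:
At the end, for the whole second after the job is handed in: The rinsed bowl stands still, mouth down (within 5 degrees) over the bare peg, its rim on the seat (within 4 mm in height, mouth centre within 20 mm of the peg's axis); the other bowl still stands mouth down over its own peg (angle between each of bowl, bowl_dry's own z axis and vertical above 3.05 rad and horizontal distance between bowl_mouth and peg_free below 0.02 m and z of bowl_mouth in the frame of peg_free below 0.004 m and linear speed of bowl below 0.02 m/s and horizontal distance between bowl_dry and peg_taken below 0.02 m); the robot touches nothing.
It fails at once if the bowl was dropped or slammed onto the peg's seat (faster than 0.45 m/s with its mouth less than 55 mm above the seat, over the peg) (horizontal distance between bowl_mouth and peg_free below 0.03 m and z of bowl_mouth in the frame of peg_free below 0.055 m and linear speed of bowl above 0.45 m/s).
It fails at once if the drying bowl was moved more than 25 mm (distance of bowl_dry from where it was at the start of the episode above 0.025 m).
It fails at once if the filter element was moved more than 30 mm (distance of element from where it was at the start of the episode above 0.03 m).
It fails at once if the detergent bottle was moved more than 30 mm (distance of detergent from where it was at the start of the episode above 0.03 m).
It fails at once if the wrench was moved more than 30 mm (distance of wrench from where it was at the start of the episode above 0.03 m).
It also fails if it takes over 42 s, if anything falls off the work surface, if the arm or the gripper's body presses on something with over 40 N, if the wrist force passes 120 N, or if a joint passes its speed limit or range.

### The arm

A 6-joint arm with a two-finger parallel gripper is mounted at the origin on the work surface. World frame = base frame: x ahead of the robot, y to its left, z up, the work surface at z = 0. Lengths are in m, angles in rad, forces in N, time in s.
With the tool pointing down it reaches from about 0.35 to 0.775 m from the base axis. Payload 5.5 kg.
Tool frame: the origin (TCP) lies midway between the tips of the shut fingers; the grasp point (between the pads) lies 19 mm behind it; z points along the fingers, y is the line along which they close (so a half turn about z gives the same grasp; the last joint's range is limited). The gripper opens to 85 mm and grips with 20 to 120 N. Pads are 22 mm wide; open, the fingers measure 114 mm over their backs; the gripper's body (76 mm by 85 mm) begins 54 mm behind the grasp point. The pads swing forward as they close: fully open they stand 13 mm farther back than shut.
Start: joints at [1.095, 0.313, 0.046, 1.304, 0, 1.431], TCP at [0.19, 0.543, 0.231] pointing down, gripper open.
Joint ranges: [-2.76, 2.76], [-0.86, 1.69], [-1.03, 1.26], [-2.2, 2.34], [-1.47, 1.5], [-3.14, 3.14]. Speed limits (rad/s): [2.57, 2.57, 3.14, 3.14, 3.14, 3.14].

### API

Orientations are given as a unit quaternion [w, x, y, z].
In Python, from workcell import telemetry, imaging, env gives the robot as it stands. The module is installed in compiled form; this text tells all that it offers.
- The arm moves only by the tool step_arm, never from a script. Its argument "moves" is a list of rows, each a list of 3 entries, a list of its own where there are three numbers: the shift along the tool's x, y, z in mm, then the turn, a rotation vector about the tool's x, y, z in rad, then the finger opening in mm, from 0 to 85.4. A call has 1 to 8 rows; each row is the pose to reach, as a shift and turn from the pose commanded when the call began, along the tool's axes at that moment; what a row does not reach only later rows make up. A row lasts 1/12 s, in which the tool goes at most 41.7 mm and 7.16 degrees, less where a joint would pass 70% of its speed; a pose out of reach is approached as far as the arm can. A call with a gripper value outside its range is refused whole. The fingers move at their own pace and stop on an object; "grip_force" is the grip in N (left out, the last holds). Time passes only in rows, so rows that repeat a pose let the fingers close. It gives the time, the measured TCP pose, the force, the opening and the grip force at its end, in the units of the state.
- telemetry.get_state(): the state, without advancing time (a new reading comes with each control period).
- imaging.read_camera(name): name is "side" or "top" or "wrist"; returns the picture (420x560x3 uint8, red, green, blue); there is no depth.
- imaging.camera_params(name): a dict with "camera_matrix" (3x3 intrinsics, pixels), "pose" (4x4, takes a point from camera to world coordinates). Camera axes: x right, y up, looking along -z (the intrinsics and any distortion apply to the point x, -y, -z); pixel columns grow to the right and rows downward; lengths in m; the calibration is good to about 2 mm. The wrist camera is an equidistant fisheye: a pixel r from the principal point sees the ray r / f radians off the axis. A picture is of the moment at which its call begins: read the wrist's pose just before it. camera_params takes no time and is no camera call; for the wrist camera it gives the pose at the moment of the call.
- env.hand_in(): hands the job in; it is judged then, once.
The state is a dict: "clock": time; "joint_pos": joint angles; "qvel": joint speeds; "tau": joint torques, N m; "tcp_pos": TCP position; "orientation": TCP orientation; "wrist_force": force on the tool from outside, world axes, zero at the start; "ft_torque": the same for the moment, N m; "finger_gap": finger opening in m; "grip_force": force on a finger pad.
Only numpy, scipy, OpenCV 4.12 (cv2) and the standard library are available. Lean on these libraries where they do the work, as an engineer would, in place of code of your own. Each camera call takes 0.05 s, during which the arm holds its last target. There are 200 camera calls.

## Working session

There is one attempt and no reset: what is moved stays moved. The work goes in short steps, Python scripts to look and compute and a tool call to move; the robot and the scene stay as the last step left them, time stands still between calls to the robot, and variables do not carry over. Pictures are saved under pics/ and viewed, at most 12 in all, crops included, and the job is handed in when it is done.

Besides the shell and the picture viewer there is one more tool, called after "Call:" by a JSON object that holds its "method" and its "body". step_arm: Moves the arm, as the interface text tells. Its arguments: {"type":"object","properties":{"moves":{"type":"array"},"grip_force":{"type":"number"}},"required":["moves"]}

```bash
mkdir -p pics
python3 - <<'E'
from workcell import telemetry, imaging
import cv2,numpy as np
np.set_printoptions(precision=4,suppress=True)
for n in ("side","top"):
    im=imaging.read_camera(n); cv2.imwrite(f"pics/{n}0.png",im[:,:,::-1])
    p=imaging.camera_params(n); print(n,p["camera_matrix"],p["pose"],[k for k in p])
print(telemetry.get_state())
E
```

```text
side [[531.7667   0.     265.465 ]
 [  0.     531.7667 211.3231]
 [  0.       0.       1.    ]] [[ 0.9969  0.0379 -0.0684  0.4919]
 [-0.076   0.6735 -0.7352 -0.8395]
 [ 0.0182  0.7382  0.6744  0.9243]
 [ 0.      0.      0.      1.    ]] ['camera_matrix', 'pose']
top [[465.0957   0.     272.8996]
 [  0.     465.0957 215.0937]
 [  0.       0.       1.    ]] [[-0.0166  0.9842 -0.1761  0.3147]
 [-0.9998 -0.0142  0.0146  0.0839]
 [ 0.0118  0.1764  0.9843  1.3412]
 [ 0.      0.      0.      1.    ]] ['camera_matrix', 'pose']
{'clock': 0.1, 'joint_pos': array([ 1.0954,  0.3139,  0.0451,  1.3036, -0.    ,  1.4312]), 'qvel': array([-0.0017, -0.0009,  0.004 ,  0.0003,  0.0008, -0.0007]), 'tau': array([  0.0034, -48.1725,  29.9243,   0.0127,  -0.0001,   0.    ]), 'tcp_pos': array([0.1893, 0.5425, 0.2305]), 'orientation': array([-0.0002,  0.1671,  0.9859, -0.0008]), 'wrist_force': array([ 1.0993,  0.7857, -0.152 ]), 'ft_torque': array([0.0048, 0.0128, 0.0129]), 'grip_force': 0.0, 'finger_gap': 0.08552006983746968}
```

View pics/top0.png

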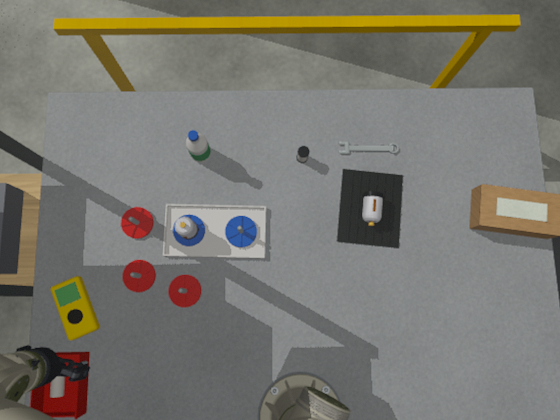

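View pics/side0.png

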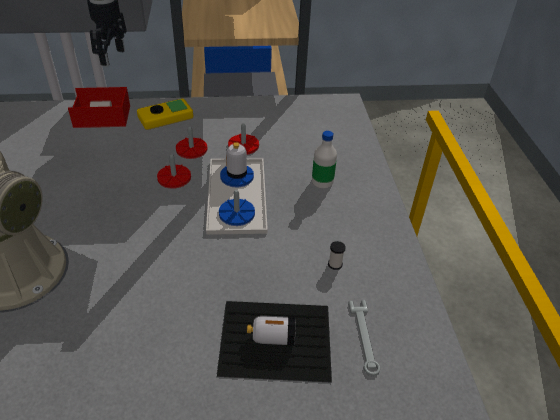

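The top view shows the bowl on the mat at (372,208), with its brass drain at (371,223). In the white tray there are two blue seats: (188,230) carries the drying bowl and (241,232) is bare. The red seats at (137,222), (139,275) and (185,290) are decoys. The bare peg is the blue one at (241,232) in the top view and (237,205) in the side view. One enlarged crop will confirm it.

Run:
```python
import cv2,numpy as np
t=cv2.imread("pics/top0.png"); s=cv2.imread("pics/side0.png")
def c(im,x,y,w,h): return cv2.resize(im[y:y+h,x:x+w],None,fx=5,fy=5,interpolation=cv2.INTER_CUBIC)
a=np.hstack([c(t,205,190,80,60),c(t,332,175,80,60)])
b=np.hstack([c(s,200,180,80,60),c(s,235,300,80,60)])
cv2.imwrite("pics/crop1.png",np.vstack([a,b]))
```

```text
(no output)
```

View pics/crop1.png

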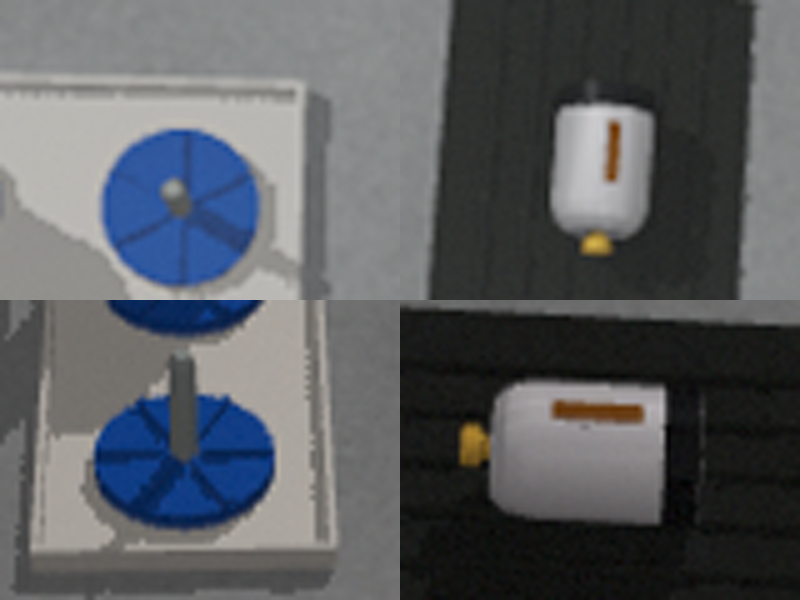

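The crop confirms it. The bare steel peg stands in the blue seat inside the white tray: seat centre (241.2,231.4) and tip (239.6,227) in the top view. On the bowl, the drain end is at (371.4,226) and the collar edge at (373,195.6). In the side view these are at (247.2,329) and (288,330.6), and the peg tip is at (236.2,251/…).

```bash
cat > h.py <<'E'
from workcell import telemetry, imaging
import numpy as np
np.set_printoptions(precision=4,suppress=True)
def ray(n,u,v):
    p=imaging.camera_params(n);K=p["camera_matrix"];T=p["pose"]
    d=np.array([(u-K[0,2])/K[0,0],-(v-K[1,2])/K[1,1],-1]);return T[:3,3],T[:3,:3]@d
def atz(n,u,v,z):
    o,d=ray(n,u,v);return o+d*(z-o[2])/d[2]
def tri(a,b):
    (o1,d1),(o2,d2)=ray("top",*a),ray("side",*b)
    s=np.linalg.lstsq(np.c_[d1,-d2],o2-o1,rcond=None)[0]
    p,q=o1+s[0]*d1,o2+s[1]*d2;return (p+q)/2,np.linalg.norm(p-q)
E
python3 - <<'E'
from h import *
T=lambda u,v:(205+u/5-.5*0,190+v/5); T2=lambda u,v:(332+(u-400)/5,175+v/5)
S=lambda u,v:(200+u/5,180+(v-300)/5); S2=lambda u,v:(235+(u-400)/5,300+(v-300)/5)
print("seat",atz("top",*T(181,207),.018),atz("side",*S(185,458),.018))
print("tip",atz("top",*T(173,187),.080),atz("side",*S(183,353),.080),tri(T(173,187),S(183,353)))
print("drain",atz("top",*T2(597,252),.032),atz("side",*S2(461,446),.032),tri(T2(597,252),S2(461,446)))
# silhouette edges of the body at mid-height give centreline; collar edge 31 mm ahead of origin
for l,r in (((551,215),(648,225)),((557,107),(655,112))):
    m=((l[0]+r[0])/2,(l[1]+r[1])/2);print("body top",atz("top",*T2(*m),.034))
for a,b in (((520,383),(510,517)),((665,384),(660,524))):
    m=((a[0]+b[0])/2,(a[1]+b[1])/2);print("body side",atz("side",*S2(*m),.032))
E
```

```text
seat [0.5053 0.1561 0.018 ] [0.512  0.1516 0.018 ]
tip [0.5075 0.157  0.08  ] [0.5124 0.1602 0.08  ] (array([0.5098, 0.1572, 0.0818]), np.float64(0.0052336437397329265))
drain [ 0.515  -0.2163  0.032 ] [ 0.5193 -0.2133  0.032 ] (array([ 0.5169, -0.2155,  0.0344]), np.float64(0.004563358832716912))
body top [ 0.5332 -0.2183  0.034 ]
body top [ 0.5977 -0.2255  0.034 ]
body side [ 0.5407 -0.2166  0.032 ]
body side [ 0.5994 -0.2222  0.032 ]
```

Both views agree to within 5 mm. The peg is at about (0.509, 0.156). The bowl's origin is at about (0.567, -0.220), with its axis yawed about -0.10 rad. I'll grasp it with the tool pitched 55° toward the mouth, so that a 90° pitch later turns the mouth down.

```bash
cat >> h.py <<'E'
from scipy.spatial.transform import Rotation as R
def Rt(psi,t):
    z=np.array([np.sin(t)*np.cos(psi),np.sin(t)*np.sin(psi),-np.cos(t)]);y=np.array([-np.sin(psi),np.cos(psi),0])
    return R.from_matrix(np.c_[np.cross(y,z),y,z])
def plan(p,r,p0=None,r0=None):
    if p0 is None:
        s=telemetry.get_state();q=s["orientation"];p0=s["tcp_pos"];r0=R.from_quat([*q[1:],q[0]])
    rel=r0.inv()*r
    print("shift mm",np.round(r0.inv().apply(np.array(p)-p0)*1000,1),"turn",rel.as_rotvec(),"rows",np.linalg.norm(np.array(p)-p0)/.0417,rel.magnitude()/.125)
    return np.array(p),r
E
python3 - <<'E'
from h import *
a=plan([.43,.12,.26],Rt(0,.3))
psi,t=-.10,np.radians(55);r=Rt(psi,t);d=r.as_matrix()[:,2]
g=np.array([.569,-.2205,.034]);tcp=g+.019*d
print(tcp,tcp-.09*d);plan(tcp-.09*d,r,*a)
E
```

```text
shift mm [-366.5 -319.6  -29.1] turn [-0.0519 -0.2976 -0.333 ] rows 11.682010352368076 3.5973055485587677
[ 0.5845 -0.2221  0.0231] [ 0.5111 -0.2147  0.0747]
shift mm [ -22.8 -334.7  201. ] turn [ 0.06   -0.6594  0.0823] rows 9.37797992899812 5.337525397500995
```

Call:
{"method": "step_arm", "body": {"moves": [[[-245,-213,-20],[-0.05,-0.3,-0.33],85],[[-245,-213,-20],[-0.05,-0.3,-0.33],85],[[-245,-213,-20],[-0.05,-0.3,-0.33],85],[[-245,-213,-20],[-0.05,-0.3,-0.33],85],[[-245,-213,-20],[-0.05,-0.3,-0.33],85],[[-245,-213,-20],[-0.05,-0.3,-0.33],85],[[-245,-213,-20],[-0.05,-0.3,-0.33],85],[[-245,-213,-20],[-0.05,-0.3,-0.33],85]]}}

```text
clock: 0.77
tcp_pos: [0.3507, 0.2588, 0.2513]
orientation: [0.151, 0.002, 0.989, -0.001]
wrist_force: [0.0, 0.4, 0.4]
finger_gap: 0.0847
grip_force: 0.0
```

Run:
```python
from h import *
s=telemetry.get_state();print(s["clock"],s["tcp_pos"],s["joint_pos"],s["orientation"])
a=plan([.47,.0,.24],Rt(-.1,.6))
psi,t=-.10,np.radians(55);r=Rt(psi,t);d=r.as_matrix()[:,2]
g=np.array([.569,-.2205,.034]);tcp=g+.019*d
plan(tcp-.09*d,r,*a)
```

```text
0.7667 [0.3507 0.2588 0.2513] [ 0.5628 -0.1622 -0.4704  1.0047 -0.1613  0.5449] [ 0.151   0.0015  0.9885 -0.0005]
shift mm [-111.2 -258.4   46.8] turn [ 0.0419 -0.2965  0.0877] rows 6.839775278211484 2.496188972818014
shift mm [  41.9 -209.5  171.6] turn [ 0.     -0.3599 -0.    ] rows 6.571850828224469 2.8794487087750498
```

Call:
{"method": "step_arm", "body": {"moves": [[[-115,-265,45],[0.042,-0.3,0.088],85],[[-115,-265,45],[0.042,-0.3,0.088],85],[[-115,-265,45],[0.042,-0.3,0.088],85],[[-115,-265,45],[0.042,-0.3,0.088],85],[[-115,-265,45],[0.042,-0.3,0.088],85],[[-115,-265,45],[0.042,-0.3,0.088],85],[[-115,-265,45],[0.042,-0.3,0.088],85]]}}

```text
clock: 1.35
tcp_pos: [0.4722, -0.0054, 0.243]
orientation: [0.298, 0.048, 0.953, -0.015]
wrist_force: [0.1, 1.0, -0.2]
finger_gap: 0.085
grip_force: 0.0
```

Run:
```python
from h import *
s=telemetry.get_state();print(s["clock"],s["tcp_pos"],s["joint_pos"],s["orientation"])
psi,t=-.10,np.radians(55);r=Rt(psi,t);d=r.as_matrix()[:,2]
g=np.array([.569,-.2205,.034]);tcp=g+.019*d
plan(tcp-.09*d,r)
```

```text
1.35 [ 0.4722 -0.0054  0.243 ] [-0.229  -0.3659 -0.7741  0.5615  0.0734 -0.1057] [ 0.2975  0.048   0.9534 -0.0147]
shift mm [  46.6 -204.5  172.3] turn [-0.     -0.355  -0.0007] rows 6.5087894859624775 2.839740577370495
```

Call:
{"method": "step_arm", "body": {"moves": [[[47,-204,172],[0,-0.355,0],85],[[47,-204,172],[0,-0.355,0],85],[[47,-204,172],[0,-0.355,0],85],[[47,-204,172],[0,-0.355,0],85],[[47,-204,172],[0,-0.355,0],85],[[47,-204,172],[0,-0.355,0],85],[[47,-204,172],[0,-0.355,0],85],[[47,-204,172],[0,-0.355,0],85]]}}

```text
clock: 2.02
tcp_pos: [0.5477, -0.2365, 0.1315]
orientation: [0.446, 0.041, 0.894, -0.013]
wrist_force: [-0.1, 0.3, -0.1]
finger_gap: 0.0851
grip_force: 0.0
```

Run:
```python
from h import *
import cv2
s=telemetry.get_state();print(s["clock"],s["tcp_pos"],s["joint_pos"],s["orientation"])
p=imaging.camera_params("wrist");print(p)
w=imaging.read_camera("wrist");t=imaging.read_camera("top")[160:260,320:440];
cv2.imwrite("pics/w1.png",w[:,:,::-1])
psi,t=-.10,np.radians(55);r=Rt(psi,t);d=r.as_matrix()[:,2]
g=np.array([.569,-.2205,.034]);tcp=g+.019*d
plan(tcp,r)
```

```text
2.0167 [ 0.5477 -0.2365  0.1315] [-0.8285  0.0641 -1.0258 -0.2881  0.5771 -0.4976] [ 0.4458  0.0411  0.8941 -0.0134]
{'camera_matrix': array([[325.1923,   0.    , 280.8159],
       [  0.    , 325.1923, 212.7396],
       [  0.    ,   0.    ,   1.    ]]), 'pose': array([[ 0.0865, -0.3198, -0.9435,  0.3868],
       [ 0.9962,  0.04  ,  0.0777, -0.2236],
       [ 0.0129, -0.9466,  0.3221,  0.1538],
       [ 0.    ,  0.    ,  0.    ,  1.    ]])}
shift mm [61.5 15.  93.3] turn [ 0.0203 -0.0414 -0.0068] rows 2.7033501492490983 0.37300101417052905
```

View pics/w1.png

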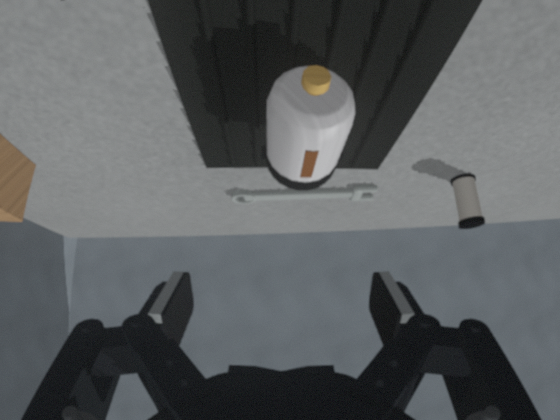

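The wrist view shows the bowl with its drain at (316,80) and the collar centre at about (300,172). The element (467,200) and the wrench (305,195) are clear of it. Joint 3 has reached its limit, so I'll use less pitch (48°) and come down from above. First I'll check the bowl's position with this view.

```bash
cat >> h.py <<'E'
def wray(u,v,T):
    K=np.array([[325.1923,0,280.8159],[0,325.1923,212.7396]])
    x,y=u-K[0,2],v-K[1,2];r=np.hypot(x,y);th=r/K[0,0]
    return T[:3,3],T[:3,:3]@np.array([np.sin(th)*x/r,-np.sin(th)*y/r,-np.cos(th)])
E
python3 - <<'E'
from h import *
T=np.array([[ 0.0865, -0.3198, -0.9435,  0.3868],[ 0.9962,  0.04  ,  0.0777, -0.2236],[ 0.0129, -0.9466,  0.3221,  0.1538]])
for u,v,z in ((316,84,.032),(311,122,.059),(310,152,.059),(301,186,.032)):
    o,d=wray(u,v,T);print(u,v,o+d*(z-o[2])/d[2])
psi,t=-.10,np.radians(48);r=Rt(psi,t);d=r.as_matrix()[:,2]
g=np.array([.569,-.2205,.034]);tcp=g+.019*d;print(tcp)
a=plan(tcp+[0,0,.085],r);plan(tcp,r,*a)
E
```

```text
316 84 [ 0.5258 -0.2145  0.032 ]
311 122 [ 0.5243 -0.219   0.059 ]
310 152 [ 0.5556 -0.2197  0.059 ]
301 186 [ 0.6681 -0.2274  0.032 ]
[ 0.583  -0.2219  0.0213]
shift mm [-3.7 16.4 41.6] turn [ 0.0206  0.0807 -0.0056] rows 1.0774153577841845 0.6681028788663166
shift mm [63.2  0.  56.9] turn [0. 0. 0.] rows 2.038369304556355 0.0
```

Call:
{"method": "step_arm", "body": {"moves": [[[-4,16,42],[0.02,0.08,-0.006],85],[[-4,16,42],[0.02,0.08,-0.006],85],[[-4,16,42],[0.02,0.08,-0.006],85],[[-4,16,42],[0.02,0.08,-0.006],85]]}}

```text
clock: 2.45
tcp_pos: [0.5852, -0.2191, 0.1114]
orientation: [0.409, 0.041, 0.911, -0.021]
wrist_force: [0.7, -0.0, 0.2]
finger_gap: 0.0852
grip_force: 0.0
```

Run:
```python
from h import *
s=telemetry.get_state();print(s["clock"],s["tcp_pos"],s["joint_pos"])
psi,t=-.10,np.radians(48);r=Rt(psi,t);d=r.as_matrix()[:,2]
g=np.array([.569,-.2205,.034]);tcp=g+.019*d;plan(tcp,r)
```

```text
2.45 [ 0.5852 -0.2191  0.1114] [-0.6951  0.1263 -0.9499 -0.2549  0.4349 -0.4307]
shift mm [68.6 -2.6 58.4] turn [0.0025 0.007  0.0079] rows 2.16147496509366 0.08712423259717297
```

Call:
{"method": "step_arm", "body": {"moves": [[[17,-1,15],[0,0.007,0.008],85],[[34,-2,29],[0,0.007,0.008],85],[[51,-2,44],[0,0.007,0.008],85],[[66,-2,57],[0,0.007,0.008],85],[[66,-2,57],[0,0.007,0.008],85],[[66,-2,57],[0,0.007,0.008],85]]}}

```text
clock: 2.95
tcp_pos: [0.5829, -0.223, 0.0234]
orientation: [0.405, 0.047, 0.913, -0.019]
wrist_force: [-0.5, 0.5, -0.2]
finger_gap: 0.0846
grip_force: 0.0
```

Run:
```python
from h import *
import cv2
s=telemetry.get_state();print(s["clock"],s["tcp_pos"],s["joint_pos"],s["wrist_force"])
a=imaging.read_camera("wrist");b=imaging.read_camera("side")[270:390,200:360]
b=cv2.resize(b,(560,420),interpolation=cv2.INTER_CUBIC)
cv2.imwrite("pics/c2.png",cv2.resize(np.hstack([a,b]),(800,300))[:,:,::-1])
psi,t=-.10,np.radians(48);r=Rt(psi,t);d=r.as_matrix()[:,2]
g=np.array([.569,-.2205,.034]);tcp=g+.019*d;plan(tcp,r)
```

```text
2.95 [ 0.5829 -0.223   0.0234] [-0.7027  0.3514 -1.0276 -0.5467  0.435  -0.4296] [-0.4694  0.4986 -0.2149]
shift mm [3.  1.1 2.1] turn [ 0.0004 -0.     -0.0016] rows 0.0905163280217367 0.013251620276556414
```

View pics/c2.png

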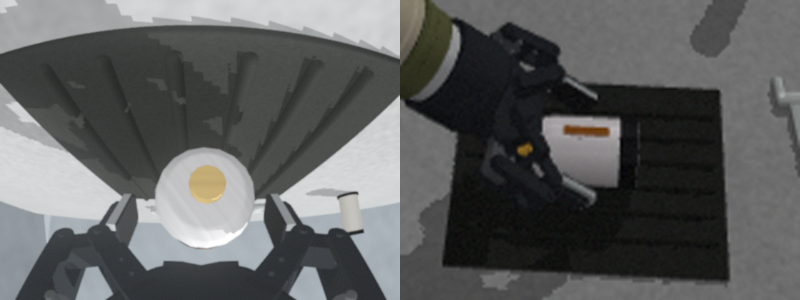

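The bowl sits between the open pads, with the drain clear of the gripper body. Closing now.

Call:
{"method": "step_arm", "body": {"moves": [[[0,0,0],[0,0,0],62],[[0,0,0],[0,0,0],57],[[0,0,0],[0,0,0],50],[[0,0,0],[0,0,0],40],[[0,0,0],[0,0,0],40],[[0,0,0],[0,0,0],40],[[0,0,0],[0,0,0],40],[[0,0,0],[0,0,0],40]], "grip_force": 60}}

```text
clock: 3.72
tcp_pos: [0.5844, -0.2225, 0.0254]
orientation: [0.407, 0.045, 0.912, -0.019]
wrist_force: [-3.7, 4.2, 9.0]
finger_gap: 0.0518
grip_force: 61.7
```

Call:
{"method": "step_arm", "body": {"moves": [[[-22,0,-19],[0,0,0],40],[[-45,0,-39],[0,0,0],40],[[-70,0,-55],[0,0.1,0],40],[[-95,0,-70],[0,0.2,0],40],[[-115,0,-85],[0,0.3,0],40],[[-125,0,-95],[0,0.4,0],40],[[-125,0,-95],[0,0.4,0],40]]}}

```text
clock: 4.3
tcp_pos: [0.5973, -0.2253, 0.1796]
orientation: [0.231, 0.049, 0.972, -0.011]
wrist_force: [1.7, -1.8, -3.4]
finger_gap: 0.0517
grip_force: 63.6
```

Run:
```python
from h import *
import cv2
s=telemetry.get_state();print(s["clock"],s["tcp_pos"],s["joint_pos"],s["wrist_force"],s["finger_gap"],s["grip_force"])
a=imaging.read_camera("wrist");b=imaging.read_camera("side")[200:350,160:360]
b=cv2.resize(b,(560,420),interpolation=cv2.INTER_CUBIC)
cv2.imwrite("pics/c3.png",cv2.resize(np.hstack([a,b]),(800,300))[:,:,::-1])
```

```text
4.3 [ 0.5973 -0.2253  0.1796] [-0.5867  0.1344 -0.4267  0.5911  0.2117 -0.4399] [ 1.6681 -1.7803 -3.4451] 0.05172123441931921 63.56778718981104
```

View pics/c3.png

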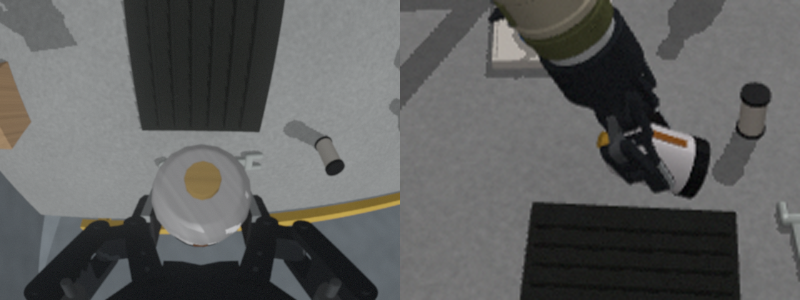

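The bowl is securely held and its pose in the grip is as expected. Next I'll work out the turning and hover poses, and the clearance to the detergent bottle.

Run:
```python
from h import *
print("bottle",atz("top",193,136,.16),atz("top",201,157,0),"elem",atz("side",336,267,0))
q=[.407,.045,.912,-.019];rg=R.from_quat([*q[1:],q[0]]);pg=np.array([.5844,-.2225,.0254])
zt=rg.as_matrix()[:,2];print("tg deg",np.degrees(np.arccos(-zt[2])))
bo=rg.inv().apply(np.array([.567,-.2205,.033])-pg);psi=np.arctan2(zt[1],zt[0]);bz=rg.inv().apply([np.cos(psi),np.sin(psi),0])
print("bowl in tool",bo,bz)
tf=np.arccos(-zt[2])-np.pi/2
for ps in (0.,.15):
  rf=Rt(ps,tf);print(ps,"bowl z",rf.apply(bz))
  mouth=np.array([.509,.156,.135]);tcp=mouth-rf.apply(bo+.045*bz);print("hover tcp",tcp)
  m=plan([.57,-.03,.26],Rt(ps/2,-.15));plan(tcp,rf,*m)
```

```text
bottle [0.7425 0.275  0.16  ] [0.7343 0.2762 0.    ] elem [ 0.7345 -0.0319  0.    ]
tg deg 48.09429936276611
bowl in tool [ 0.006   0.0003 -0.0181] [-0.6679  0.0018  0.7442]
0.0 bowl z [-0.      0.0018 -1.    ]
hover tcp [0.5014 0.1556 0.1625]
shift mm [ 10.4 192.6 -92. ] turn [-0.0174  0.6219 -0.1   ] rows 5.124581636244515 5.040976974011573
shift mm [ 53.3 185.6 106.7] turn [0.     0.5814 0.    ] rows 5.290283412567464 4.651139611798538
0.15 bowl z [-0.0003  0.0018 -1.    ]
hover tcp [0.5015 0.1545 0.1625]
shift mm [ 10.4 192.6 -92. ] turn [-0.0296  0.6208 -0.1752] rows 5.124581636244515 5.165638143243306
shift mm [ 39.3 189.1 104.6] turn [ 0.0324  0.5811 -0.0688] rows 5.266406356244029 4.6885926082703255
```

Call:
{"method": "step_arm", "body": {"moves": [[[0,15,-20],[0,0.06,-0.01],40],[[2,40,-40],[0,0.15,-0.02],40],[[4,70,-60],[-0.005,0.25,-0.04],40],[[6,100,-75],[-0.01,0.35,-0.06],40],[[8,130,-85],[-0.015,0.45,-0.08],40],[[10,160,-92],[-0.017,0.54,-0.09],40],[[10,193,-92],[-0.017,0.62,-0.1],40],[[10,193,-92],[-0.017,0.62,-0.1],40]]}}

```text
clock: 5.07
tcp_pos: [0.5688, -0.0233, 0.249]
orientation: [-0.08, -0.002, 0.997, 0.004]
wrist_force: [0.8, -0.6, -2.8]
finger_gap: 0.0512
grip_force: 63.7
```

Run:
```python
from h import *
s=telemetry.get_state();print(s["clock"],s["tcp_pos"],s["joint_pos"],s["finger_gap"],s["grip_force"])
tf=np.radians(48.1-90)
plan([.5014,.1556,.175],Rt(0,tf))
```

```text
5.0667 [ 0.5688 -0.0233  0.249 ] [-0.1713  0.4419  0.2638  1.5525 -0.0201 -0.1741] 0.05119431963475161 63.69945921602607
shift mm [ 53.8 178.6  85.2] turn [0.0057 0.5703 0.0069] rows 4.917409675669433 4.563126725262445
```

Call:
{"method": "step_arm", "body": {"moves": [[[4,20,6],[0,0.07,0],40],[[11,45,17],[0,0.15,0],40],[[20,75,32],[0,0.25,0],40],[[29,105,47],[0,0.35,0],40],[[39,135,62],[0,0.45,0],40],[[48,160,76],[0.005,0.53,0.005],40],[[54,179,85],[0.006,0.57,0.007],40],[[54,179,85],[0.006,0.57,0.007],40]]}}

```text
clock: 5.73
tcp_pos: [0.4993, 0.1542, 0.1721]
orientation: [-0.358, 0.002, 0.934, -0.001]
wrist_force: [0.5, -0.1, -1.5]
finger_gap: 0.0516
grip_force: 63.7
```

Run:
```python
from h import *
import cv2
s=telemetry.get_state();print(s["clock"],s["tcp_pos"],s["orientation"],s["joint_pos"],s["finger_gap"],s["grip_force"])
b=imaging.read_camera("side")[110:260,170:310];a=imaging.read_camera("top")[150:290,200:330]
f=lambda i:cv2.resize(i,(400,430),interpolation=cv2.INTER_CUBIC)
cv2.imwrite("pics/c4.png",np.hstack([f(a),f(b)])[:,:,::-1])
```

```text
5.7333 [0.4993 0.1542 0.1721] [-0.3583  0.0018  0.9336 -0.0013] [0.1054 0.8755 0.5816 2.0071 0.0693 0.0827] 0.05162539264967856 63.664918328868225
```

View pics/c4.png

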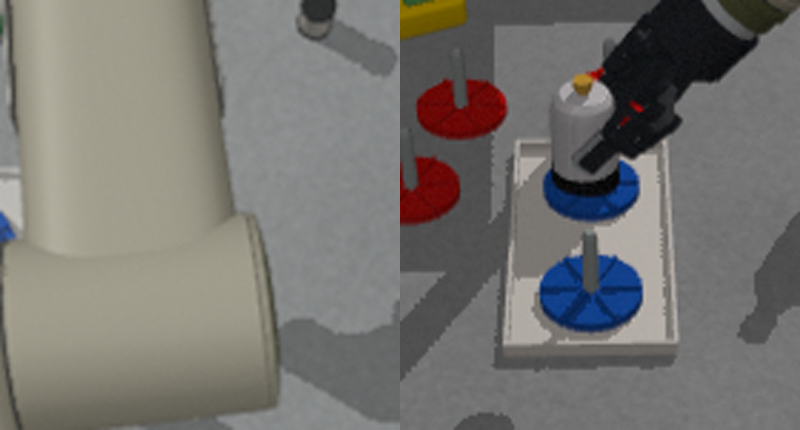

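In the side view the held bowl is mouth down and upright, with its drain at about (234,138) full-frame and its collar bottom centred at column 235. It hangs above the bare blue peg. I'll compare this with the projected model and the peg tip.

```bash
cat >> h.py <<'E'
bo=np.array([.006,.0003,-.0181]);bz=np.array([-.6679,.0018,.7442])
def bowl():
    s=telemetry.get_state();q=s["orientation"];r=R.from_quat([*q[1:],q[0]]);return s["tcp_pos"],r,lambda k:s["tcp_pos"]+r.apply(bo+k*bz),r.apply(bz)
def proj(n,P):
    p=imaging.camera_params(n);K=p["camera_matrix"];T=p["pose"];c=T[:3,:3].T@(np.array(P)-T[:3,3])
    return np.array([K[0,2]+K[0,0]*c[0]/-c[2],K[1,2]-K[1,1]*c[1]/-c[2]])
E
python3 - <<'E'
from h import *
import cv2
tcp,r,f,z=bowl();print("mouth",f(.045),"z",z)
print("drain",proj("side",f(-.05)),"mouth",proj("side",f(.045)),"collar edge",proj("side",f(.031)),"pegtip",proj("side",[.509,.156,.08]),"seat",proj("side",[.509,.156,.018]))
b=imaging.read_camera("side")
cv2.imwrite("pics/c5.png",cv2.resize(b[125:225,190:290],(600,600),interpolation=cv2.INTER_CUBIC)[:,:,::-1])
E
```

```text
mouth [0.5087 0.1514 0.1486] z [ 0.0063 -0.0028 -0.9999]
drain [233.467  137.2145] mouth [234.6267 170.8279] collar edge [234.4633 166.0914] pegtip [235.2596 191.7539] seat [235.7531 210.4678]
```

View pics/c5.png

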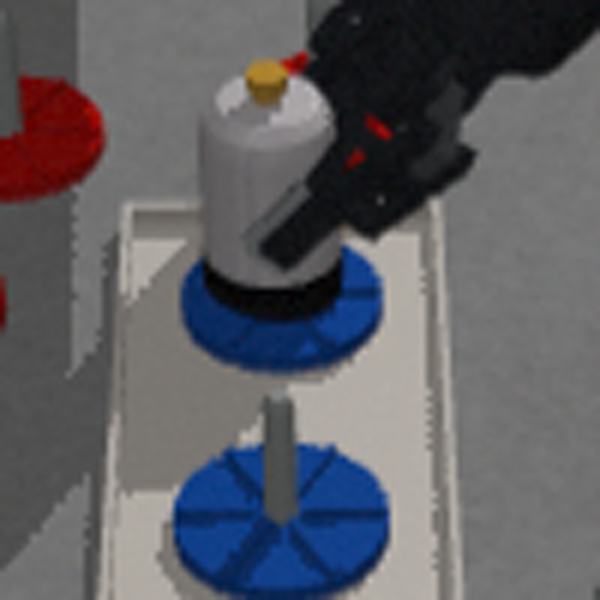

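The drain is at (234.5,136.7) and the collar centre at column 235.6, within 1 px of the model. The peg base shows the same 1 px offset, so x is aligned and y needs +4.5 mm. Lowering now.

Call:
{"method": "step_arm", "body": {"moves": [[[0,4.5,0],[0,0,0],40],[[-8,4.5,9],[0,0,0],40],[[-16,4.5,18],[0,0,0],40],[[-24,4.5,27],[0,0,0],40],[[-33,4.5,36],[0,0,0],40],[[-40,4.5,45],[0,0,0],40],[[-40,4.5,45],[0,0,0],40]]}}

```text
clock: 6.47
tcp_pos: [0.5006, 0.1546, 0.1156]
orientation: [-0.356, 0.004, 0.935, -0.001]
wrist_force: [0.5, 0.8, -2.5]
finger_gap: 0.0515
grip_force: 63.7
```

Run:
```python
from h import *
import cv2
tcp,r,f,z=bowl();print("mouth",f(.045),"z",z,telemetry.get_state()["wrist_force"])
b=imaging.read_camera("side")
cv2.imwrite("pics/c6.png",cv2.resize(b[125:245,180:300],(600,600),interpolation=cv2.INTER_CUBIC)[:,:,::-1])
```

```text
mouth [0.5083 0.1548 0.0882] z [ 0.0043 -0.0033 -0.9999] [ 0.5088  0.7748 -2.4721]
```

View pics/c6.png

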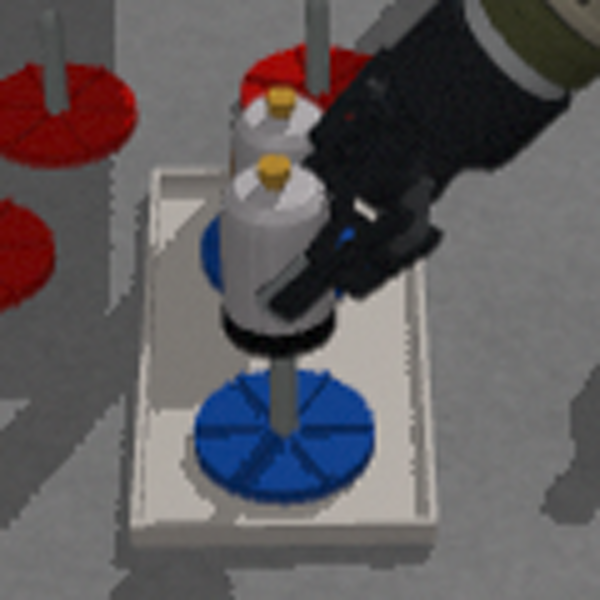

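The bowl hangs over the peg, with the drying bowl untouched behind it. The collar centre is at about 279 and the peg at 284, so the bowl is about 2 mm short in x. Continuing down with that correction.

Call:
{"method": "step_arm", "body": {"moves": [[[-7,0.5,5],[0,0,0],40],[[-13,0.5,12],[0,0,0],40],[[-19,0.5,19],[0,0,0],40],[[-25,0.5,26],[0,0,0],40],[[-31,0.5,32],[0,0,0],40],[[-37,0.5,38],[0,0,0],40],[[-40,0.5,42],[0,0,0],40],[[-40,0.5,42],[0,0,0],40]]}}

```text
clock: 7.18
tcp_pos: [0.5032, 0.1551, 0.0594]
orientation: [-0.355, 0.003, 0.935, -0.001]
wrist_force: [-0.8, 0.1, -1.8]
finger_gap: 0.0514
grip_force: 63.7
```

Run:
```python
from h import *
tcp,r,f,z=bowl();print("mouth",f(.045),"z",z,telemetry.get_state()["wrist_force"])
```

```text
mouth [0.511  0.1553 0.0319] z [ 0.0062 -0.0031 -0.9999] [-0.8364  0.0565 -1.7706]
```

Entered freely, with about 14 mm to go. I'll creep down in small steps to find contact.

Call:
{"method": "step_arm", "body": {"moves": [[[-2,0,2.2],[0,0,0],40],[[-4,0,4.5],[0,0,0],40],[[-6,0,6.7],[0,0,0],40],[[-7,0,7.8],[0,0,0],40],[[-7,0,7.8],[0,0,0],40],[[-7,0,7.8],[0,0,0],40]]}}

```text
clock: 7.68
tcp_pos: [0.5039, 0.1552, 0.0504]
orientation: [-0.354, 0.003, 0.935, -0.001]
wrist_force: [-0.1, 0.0, -1.7]
finger_gap: 0.0514
grip_force: 63.7
```

Call:
{"method": "step_arm", "body": {"moves": [[[-0.7,0,0.7],[0,0,0],40],[[-1.3,0,1.5],[0,0,0],40],[[-1.3,0,1.5],[0,0,0],40],[[-1.3,0,1.5],[0,0,0],40]]}}

```text
clock: 8.02
tcp_pos: [0.5038, 0.1551, 0.0483]
orientation: [-0.354, 0.003, 0.935, -0.001]
wrist_force: [0.1, 0.0, -1.2]
finger_gap: 0.0513
grip_force: 63.7
```

Call:
{"method": "step_arm", "body": {"moves": [[[-0.7,0,0.7],[0,0,0],40],[[-1.0,0,1.1],[0,0,0],40],[[-1.0,0,1.1],[0,0,0],40]]}}

```text
clock: 8.27
tcp_pos: [0.5038, 0.1551, 0.0467]
orientation: [-0.354, 0.003, 0.935, -0.001]
wrist_force: [0.2, -0.2, -1.2]
finger_gap: 0.0515
grip_force: 63.7
```

Call:
{"method": "step_arm", "body": {"moves": [[[-0.7,0,0.7],[0,0,0],40],[[-0.7,0,0.7],[0,0,0],40],[[-0.7,0,0.7],[0,0,0],40]]}}

```text
clock: 8.52
tcp_pos: [0.5039, 0.1551, 0.0461]
orientation: [-0.354, 0.003, 0.935, -0.001]
wrist_force: [-0.0, -0.7, -0.0]
finger_gap: 0.0518
grip_force: 63.8
```

Call:
{"method": "step_arm", "body": {"moves": [[[-0.7,0,0.7],[0,0,0],40],[[-0.7,0,0.7],[0,0,0],40],[[-0.7,0,0.7],[0,0,0],40]]}}

```text
clock: 8.77
tcp_pos: [0.504, 0.1551, 0.0459]
orientation: [-0.354, 0.003, 0.935, -0.001]
wrist_force: [0.9, 0.5, 5.8]
finger_gap: 0.052
grip_force: 64.2
```

Call:
{"method": "step_arm", "body": {"moves": [[[-0.5,0,0.5],[0,0,0],40],[[-0.5,0,0.5],[0,0,0],40],[[-0.5,0,0.5],[0,0,0],40]]}}

```text
clock: 9.02
tcp_pos: [0.504, 0.1551, 0.0459]
orientation: [-0.354, 0.003, 0.935, -0.001]
wrist_force: [0.4, -0.6, 7.7]
finger_gap: 0.0515
grip_force: 64.6
```

The rim is on the seat, at the expected height and with 7.7 N. I'll release gradually.

Call:
{"method": "step_arm", "body": {"moves": [[[0,0,0],[0,0,0],50],[[0,0,0],[0,0,0],53],[[0,0,0],[0,0,0],55],[[0,0,0],[0,0,0],58],[[0,0,0],[0,0,0],64],[[0,0,0],[0,0,0],72],[[0,0,0],[0,0,0],84],[[0,0,0],[0,0,0],84]], "grip_force": 20}}

```text
clock: 9.68
tcp_pos: [0.504, 0.1551, 0.0441]
orientation: [-0.354, 0.003, 0.935, -0.001]
wrist_force: [0.5, -0.1, 0.5]
finger_gap: 0.0837
grip_force: 0.0
```

Run:
```python
from h import *
import cv2
s=telemetry.get_state();print(s["wrist_force"],s["finger_gap"],s["tcp_pos"])
b=imaging.read_camera("side")[145:245,180:300];w=imaging.read_camera("wrist")
f=lambda i:cv2.resize(i,(400,320),interpolation=cv2.INTER_CUBIC)
cv2.imwrite("pics/c7.png",np.hstack([f(b),f(w)])[:,:,::-1])
```

```text
[ 0.5432 -0.0532  0.545 ] 0.0836954554501777 [0.504  0.1551 0.0441]
```

View pics/c7.png

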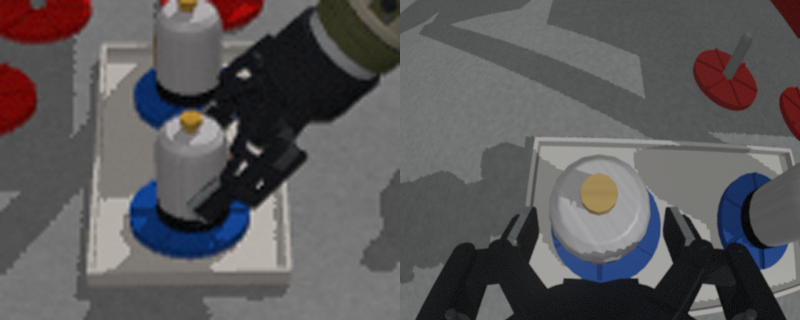

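The bowl stands upright on its seat with both fingers clear of it. Backing out along the tool axis.

Call:
{"method": "step_arm", "body": {"moves": [[[0,0,-8],[0,0,0],84],[[0,0,-20],[0,0,0],84],[[0,0,-40],[0,0,0],84],[[0,0,-65],[0,0,0],84],[[0,0,-90],[0,0,0],84],[[0,0,-110],[0,0,0],84],[[0,0,-120],[0,0,0],84],[[0,0,-120],[0,0,0],84]]}}

```text
clock: 10.45
tcp_pos: [0.5848, 0.1549, 0.135]
orientation: [-0.352, 0.004, 0.936, -0.001]
wrist_force: [1.3, 0.1, -0.7]
finger_gap: 0.0837
grip_force: 0.0
```

Run:
```python
from h import *
import cv2
s=telemetry.get_state();print(s["clock"],s["wrist_force"],s["finger_gap"],s["tcp_pos"])
b=imaging.read_camera("side")[145:265,180:360]
cv2.imwrite("pics/c8.png",cv2.resize(b,(720,480),interpolation=cv2.INTER_CUBIC)[:,:,::-1])
```

```text
10.45 [ 1.2611  0.0955 -0.6893] 0.08373868641818703 [0.5848 0.1549 0.135 ]
```

View pics/c8.png

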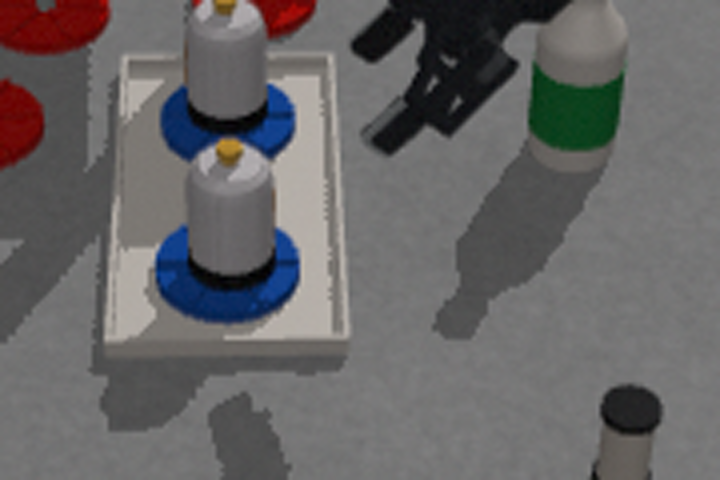

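Both bowls stand mouth down on their blue seats, at (230,215) and (227,60). The gripper is clear, and the bottle and the element are untouched.

```bash
python3 -c "
from workcell import env;print(env.hand_in())"
```

```text
the job is handed in; nothing more can be done
None
```

The rinsed bowl stands mouth down over the bare blue peg with its rim on the seat, the gripper is clear and nothing else was disturbed; I handed the job in at about 10.5 s on the robot's clock, and the hand-in returned no verdict.

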